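# Shut the marked gas valve under the sliding cover

### The job

On the lab bench, push the cover of the gas-service box fully aside to the robot's left without lifting it, so that the two valve handles are uncovered; then push the handle marked by a round disc at its end fully shut, a clockwise turn until it stands across its pipe. Nothing needs gripping: push with the fingertips, and leave the plain handle open as it is and the glassware and other things on the bench where they stand.

Things in the scene. Friction and masses are not known exactly. Their poses are not given: they have to be found in the camera images.
- service_box: long low grey steel gas-service box fixed to the bench, 168 (its x) x 600 (its y) mm, rim 75 mm high, thin guide rails along both long edges up to 87 mm. Origin: on the bench under the middle of the chamber; x points away from the robot, y to the robot's left, turned up to 0.2 rad. It spans y -150 to +450 mm; from y +140 on, its top is closed and the cover parks there.
- chamber (a point): middle of the chamber's rim, 75 mm above the bench, over the box's origin. The chamber, open at the top once the cover is off, spans 144 mm along the box's x (-72 to +72) and 280 mm along its y (-140 to +140); its floor is 6 mm above the bench.
- cover_slide (a joint): how far the plain aluminium cover (154 x 300 mm, underside at 77 mm, top at 83 mm above the bench) has been slid along the box's +y; m: 0 = over the chamber, 0.28 = fully aside against its stop. It starts between 0 and 0.05, needs about 3 N to slide and stays where it is left.
- cover_lift (a joint): how far the cover has been raised off its rails, m; 0 = resting. It only lies in the rails (0.35 to 0.7 kg) and must not be lifted.
- cover_rib (a point): middle of the top edge of the cover's push rib, moves with the cover. The rib is a bar across the cover, 100 mm along the box's x, 14 mm thick along its y, standing from 83 to 107 mm above the bench.
- disc_handle (a joint): angle of the steel handle with the round disc end, rad: 0 = open, along its pipe, pointing to the box's -x (at the robot); pi/2 = shut against its stop, across the pipe, pointing to the box's +y. It turns clockwise seen from above, starts between 0 and 0.5, needs 0.12 N m (some 3 N at 40 mm from the axis) and stays where it is left.
- disc_pivot (a point): on the upright axis of the disc-ended handle, 62 mm above the bench, level with its top. The handle is a bar 14 mm wide, 44 to 62 mm above the bench, running from a boss of 24 mm diameter on the axis to a disc of 32 mm diameter, 44 to 62 mm high too, centred 55 mm from the axis. Below lie a brass valve body and a copper pipe along the box's x, top at 38 mm.
- disc_end (a point): top centre of the round disc at the end of that handle, 55 mm from the axis, 62 mm above the bench.
- plain_handle (a joint): angle of the other handle, same sense and limits; it is a plain straight bar. It starts between 0 and 0.12 and must stay so.
- plain_pivot (a point): on the axis of the plain handle, 62 mm above the bench: a bar 14 mm wide, at the same height, reaching 71 mm from the axis, no disc. The two axes are 115 mm apart (box x = 30 mm, y = -70 and +45 mm); which handle is in which place changes.
- plain_end (a point): top of the plain handle 55 mm from its axis.
- flask: loose bystander: conical glass flask, 113 mm high, 82 mm foot, stands behind the box. Origin under its centre on the bench.
- parcel: loose bystander: brown parcel 100 x 140 x 50 mm, behind the box. Origin under its centre on the bench.
- beaker: loose bystander: glass beaker 60 mm wide, 70 mm high, behind the box. Origin under its centre on the bench.
- sample_jar: loose bystander: clear jar with white cap, 44 mm wide, 50 mm high, in front of the box. Origin under its centre on the bench.
- vial: loose bystander: small clear vial with a cap, 26 mm wide, 55 mm high, in front of the box. Origin under its centre on the bench.
- weight: loose bystander: brass cylinder weight, 36 mm wide, 30 mm high, in front of the box. Origin under its centre on the bench.

How it is judged:
By the outcome, as a careful person would: the job done as asked, in the order asked, and still so for the second after the job is handed in, with the robot touching nothing.
It also fails if it takes over 50 s, if anything falls off the work surface, if the arm or the gripper's body presses on something with over 40 N, if the wrist force passes 120 N, or if a joint passes its speed limit or range.

### The arm

A 6-joint arm with a two-finger parallel gripper is mounted at the origin on the work surface. World frame = base frame: x ahead of the robot, y to its left, z up, the work surface at z = 0. Lengths are in m, angles in degrees, forces in N, time in s.
With the tool pointing down it reaches from about 0.25 to 0.725 m from the base axis. Payload 9.7 kg.
Tool frame: the origin (TCP) lies midway between the tips of the shut fingers; the grasp point (between the pads) lies 19 mm behind it (bot.hold_point_z is the distance from the TCP to the grasp point, in m); z points along the fingers, y is the line along which they close (so a half turn about z gives the same grasp; the last joint's range is limited). The gripper opens to 85 mm and grips with 20 to 120 N. Pads are 22 mm wide; open, the fingers measure 114 mm over their backs; the gripper's body (76 mm by 85 mm) begins 54 mm behind the grasp point. The pads swing forward as they close: fully open they stand 13 mm farther back than shut.
Start: joints at [69.672, 4.979, 10.078, 95.1, 0, 90], TCP at [0.191, 0.516, 0.231] pointing down, gripper open.
Joint ranges: [-179.16, 179.16], [-48.56, 103.87], [-65.8, 70.77], [-126.05, 130.52], [-82.76, 87.17], [-180, 180]. Speed limits (degrees/s): [127.2, 127.2, 147.25, 180, 180, 180].

### API

Orientations are given as [roll, pitch, yaw] about the fixed x, y, z axes, in that order (R = Rz(yaw) Ry(pitch) Rx(roll)).
In Python, from workcell import bot gives the robot as it stands.
- The arm moves only by the tool play_rows, never from a script. Its argument "steps" is a list that holds one entry, the list of rows, each a list of 4 numbers: the shift along the tool's x, y, z in m, then the turn about the tool's z in rad. In form: [[[tx, ty, tz, yaw], ...]]. A call has exactly 5 rows; each row shifts and turns the commanded pose from where the row before left it, along the tool's axes as they then stand; what a row does not reach is not made up. A row lasts 1/12 s, in which the tool goes at most 41.7 mm and 7.16 degrees, less where a joint would pass 70% of its speed; a pose out of reach is approached as far as the arm can. A call is refused whole if a number of a shift passes 0.0417 or a number of a turn 0.125, either way. A call with a gripper value outside its range is refused whole. "gripper" is the finger opening in m, from 0 to 0.0854, set as the call begins (left out, the last holds). The fingers move at their own pace and stop on an object; "squeeze" is the grip in N (left out, the last holds). Time passes only in rows, so rows that do not move let the fingers close, or fill a call up. It gives the time, the measured TCP pose, the force, the opening and the grip force at its end, in the units of the state.
- bot.get_obs(): the state, without advancing time (a new reading comes with each control period).
- bot.camera(name): name is "side" or "top" or "wrist"; returns a dict with "img" (480x640x3 uint8, blue, green, red), "vfov" (degrees; the focal length in pixels is half the picture's height over the tangent of half this angle, whatever the lens; pixels are square), "cx", "cy" (the principal point, pixels), "xyz" and "attitude" of the camera in the world. Camera axes: x right, y down, z forward; pixel columns grow to the right and rows downward; lengths in m; the calibration is good to about 2 mm. A picture is of the moment at which its call begins. There is no depth.
- bot.job_done(): hands the job in; it is judged then, once.
The state is a dict: "time": time; "q": joint angles; "qd": joint speeds; "joint_efforts": joint torques, N m; "ee_pos": TCP position; "tcp_rot": TCP orientation; "wrist_force": force on the tool from outside, world axes, zero at the start; "torque": the same for the moment, N m; "opening": finger opening in m; "grasp_force": force on a finger pad.
Only numpy, scipy, OpenCV 4.12 (cv2) and the standard library are available. Lean on these libraries where they do the work, as an engineer would, in place of code of your own. Each camera call takes 0.05 s, during which the arm holds its last target. There are 200 camera calls.

## Working session

There is one attempt and no reset: what is moved stays moved. The work goes in short steps, Python scripts to look and compute and a tool call to move; the robot and the scene stay as the last step left them, time stands still between calls to the robot, and variables do not carry over. Pictures are saved under pics/ and viewed, at most 10 in all, crops included, and the job is handed in when it is done.

Besides the shell and the picture viewer there is one more tool, called after "Call:" as a command line: name --argument value ..., lists and objects as JSON in quotes. play_rows: Moves the arm, as the interface text tells. Its arguments: {"type":"object","properties":{"steps":{"type":"array","items":{"type":"array","items":{"type":"array","items":{"type":"number"}}}},"gripper":{"type":"number"},"squeeze":{"type":"number"}},"required":["steps"]}

```bash
ls; mkdir -p pics
cat > h.py <<'E'
import numpy as np, cv2
from scipy.spatial.transform import Rotation as R
from workcell import bot
def Rm(a): return R.from_euler('xyz',a,degrees=True).as_matrix()
def ray(c,u,v):
    f=240/np.tan(np.radians(c['vfov'])/2)
    return Rm(c['attitude'])@np.array([(u-c['cx'])/f,(v-c['cy'])/f,1])
def onz(c,u,v,z):
    d=ray(c,u,v);o=np.array(c['xyz']);return o+d*(z-o[2])/d[2]
E
python3 - <<'E'
from h import *
ims=[]
for n in ['top','side']:
    c=bot.camera(n);cv2.imwrite(f'pics/{n}0.png',c['img']);print(n,{k:c[k] for k in c if k!='img'})
print(bot.get_obs())
E
```

```text
pics
top {'vfov': 44.15405924738923, 'cx': 321.0581120828218, 'cy': 238.29848651513524, 'xyz': array([ 0.45802547, -0.03953891,  1.1815363 ]), 'attitude': array([-173.08001251,   -0.82296466,  -88.86226295])}
side {'vfov': 53.40695002231416, 'cx': 324.25262633534425, 'cy': 241.53571229692025, 'xyz': array([0.34625502, 0.52954711, 0.66592083]), 'attitude': array([-132.00529095,    0.89340836, -160.57141613])}
{'time': 0.1, 'q': array([ 6.96717583e+01,  5.00961382e+00,  1.00392136e+01,  9.50986739e+01,
       -3.61029114e-04,  9.00001228e+01]), 'qd': array([-0.00578089, -0.13310196,  0.21076234, -0.0492111 ,  0.02424821,
        0.08125333]), 'joint_efforts': array([-1.24458657e-03, -5.21561444e+01,  4.65654588e+01,  1.60972303e-02,
       -5.53055440e-05,  5.25219122e-06]), 'ee_pos': array([0.19100254, 0.51556064, 0.23063995]), 'tcp_rot': array([-1.79930926e+02,  3.61176939e-04,  1.59671636e+02]), 'wrist_force': array([-0.65283474,  0.79953491,  0.59640397]), 'torque': array([-0.03083443, -0.04980914, -0.03579945]), 'grasp_force': 0.0, 'opening': 0.08507826059555207}
```

View pics/top0.png

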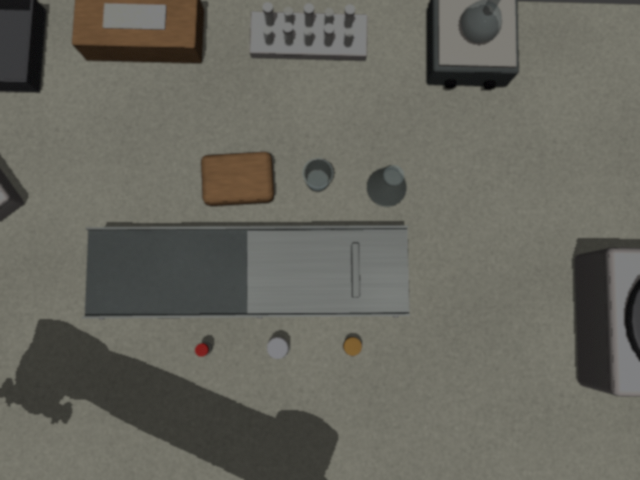

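View pics/side0.png

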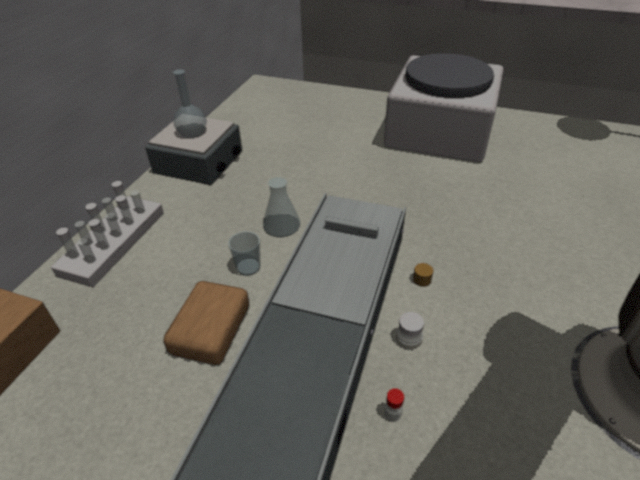

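The top view shows the box spanning columns 87–408 and rows 228–315. The cover covers columns 247–408, with its rib at about (356, 270). The side view confirms this: the rib is at (352, 227), the flask and beaker stand behind the box, and the vial, jar and weight stand in front.

Run:
```python
from h import *
c=bot.camera('top');g=cv2.GaussianBlur(cv2.cvtColor(c['img'],6),(3,3),0).astype(float)
# long edges: strongest vertical gradient near rows 315 / 229
for r0,z in [(315,.087),(229,.087)]:
    P=[]
    for u in range(100,400,5):
        col=np.abs(np.gradient(g[:,u]))[r0-4:r0+5];v=r0-4+np.sum(np.arange(9)*col**2)/np.sum(col**2);P.append(onz(c,u,v,z)[:2])
    P=np.array(P);k=np.polyfit(P[:,1],P[:,0],1);print('edge x at y0',k[1],'yaw deg',-np.degrees(np.arctan(k[0])),'res',np.std(P[:,0]-np.polyval(k,P[:,1])))
for n,uv,z in [('L',(87,270),.075),('R',(408.5,270),.075),('coverL',(247,270),.083),('ribL',(351.5,270),.107),('ribR',(360,270),.107),('ribtop',(356,242),.107),('ribbot',(356,297),.107)]:
    print(n,onz(c,*uv,z)[:2].round(4))
for n,uv,z in [('flask',(386,186),0.),('flasktop',(393,175),.113),('beaker',(318,180),.07),('vial',(202,350),.055),('jar',(278,348),.05),('weight',(353,346),.03)]:
    print(n,onz(c,*uv,z)[:2].round(3))
s=bot.camera('side')
for uv in [(327,221),(379,226),(377,236),(326,231)]: print('side rib',onz(s,*uv,.107).round(4))
cv2.imwrite('pics/rib.png',cv2.resize(np.hstack([c['img'][220:320,320:420],s['img'][180:280,300:400]]),None,fx=4,fy=4,interpolation=2))
```

```text
edge x at y0 0.45070692616508073 yaw deg 1.7757661360093493 res 0.0005402494841883482
edge x at y0 0.6095184525279479 yaw deg 1.0795892587793827 res 0.0014088870725234258
L [0.5238 0.3816]
R [ 0.5363 -0.2179]
coverL [0.5295 0.0835]
ribL [ 0.5319 -0.1089]
ribR [ 0.5322 -0.1244]
ribtop [ 0.5833 -0.1164]
ribbot [ 0.4831 -0.1177]
flask [ 0.712 -0.184]
flasktop [ 0.709 -0.183]
beaker [ 0.706 -0.045]
vial [0.38  0.165]
jar [0.386 0.024]
weight [ 0.391 -0.119]
side rib [ 0.5749 -0.1077  0.107 ]
side rib [ 0.4808 -0.1239  0.107 ]
side rib [ 0.4773 -0.0962  0.107 ]
side rib [ 0.5674 -0.0806  0.107 ]
```

View pics/rib.png

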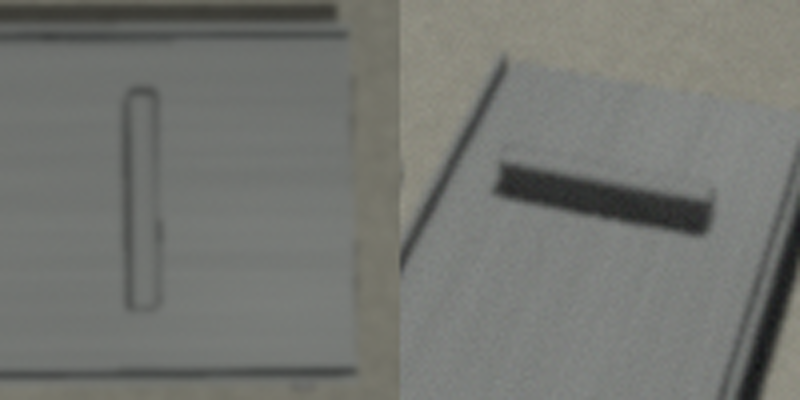

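The zoom shows the rib's outline in both views. Its centre is at about (0.533, -0.117), the box yaw is about 1.4° and the slide is about 0. I'll square the tool to the box, shut the fingers and move to the right of the rib.

Call:
play_rows --steps '[[[0, 0, 0, -0.076], [0, 0, 0, -0.076], [0, 0, 0, -0.076], [0, 0, 0, -0.076], [0, 0, 0, -0.076]]]' --gripper 0

```text
time: 0.62
ee_pos: [0.1911, 0.5157, 0.2311]
tcp_rot: [-180.0, -0.0, -178.3]
wrist_force: [-0.8, 0.1, -0.1]
opening: 0.0251
grasp_force: 0.0
```

Call:
play_rows --steps '[[[-0.013, -0.0274, 0, 0], [-0.013, -0.0274, 0, 0], [-0.013, -0.0274, 0, 0], [-0.013, -0.0274, 0, 0], [-0.013, -0.0274, 0, 0]]]'

```text
time: 1.03
ee_pos: [0.2598, 0.3791, 0.2311]
tcp_rot: [-180.0, -0.0, -178.5]
wrist_force: [0.5, -0.1, 0.9]
opening: -0.0001
grasp_force: 0.0
```

Call:
play_rows --steps '[[[-0.013, -0.0274, 0, 0], [-0.013, -0.0274, 0, 0], [-0.013, -0.0274, 0, 0], [-0.013, -0.0274, 0, 0], [-0.013, -0.0274, 0, 0]]]'

```text
time: 1.45
ee_pos: [0.3282, 0.2437, 0.2313]
tcp_rot: [180.0, 0.0, -178.5]
wrist_force: [0.6, 0.7, 0.4]
opening: -0.0001
grasp_force: 0.0
```

Call:
play_rows --steps '[[[-0.013, -0.0274, 0, 0], [-0.013, -0.0274, 0, 0], [-0.013, -0.0274, 0, 0], [-0.013, -0.0274, 0, 0], [-0.013, -0.0274, 0, 0]]]'

```text
time: 1.87
ee_pos: [0.3967, 0.1083, 0.2313]
tcp_rot: [180.0, 0.0, -178.6]
wrist_force: [0.2, 0.1, -0.8]
opening: -0.0005
grasp_force: 0.0
```

Call:
play_rows --steps '[[[-0.013, -0.0274, 0, 0], [-0.013, -0.0274, 0, 0], [-0.013, -0.0274, 0, 0], [-0.013, -0.0274, 0, 0], [-0.013, -0.0274, 0, 0]]]'

```text
time: 2.28
ee_pos: [0.4652, -0.0271, 0.2312]
tcp_rot: [180.0, 0.0, -178.6]
wrist_force: [0.5, 0.3, 0.2]
opening: -0.0002
grasp_force: 0.0
```

Call:
play_rows --steps '[[[-0.013, -0.0274, 0, 0], [-0.013, -0.0274, 0, 0], [-0.013, -0.0274, 0, 0], [-0.013, -0.0274, 0, 0], [-0.013, -0.0274, 0, 0]]]'

```text
time: 2.7
ee_pos: [0.5336, -0.1624, 0.2311]
tcp_rot: [180.0, -0.0, -178.6]
wrist_force: [0.7, 0.8, 0.0]
opening: 0.0
grasp_force: 0.0
```

Call:
play_rows --steps '[[[0, 0, 0, 0], [0, 0, 0, 0], [0, 0, 0, 0], [0, 0, 0, 0], [0, 0, 0, 0]]]'

```text
time: 3.12
ee_pos: [0.533, -0.16, 0.2317]
tcp_rot: [-180.0, 0.0, -178.5]
wrist_force: [0.6, 0.2, 0.6]
opening: -0.0002
grasp_force: 0.0
```

Call:
play_rows --steps '[[[0, 0, 0.02, 0], [0, 0, 0.02, 0], [0, 0, 0.02, 0], [0, 0, 0.02, 0], [0, 0, 0.02, 0]]]'

```text
time: 3.53
ee_pos: [0.5331, -0.16, 0.1309]
tcp_rot: [-180.0, 0.1, -178.5]
wrist_force: [0.6, 0.1, -0.3]
opening: 0.0001
grasp_force: 0.0
```

Call:
play_rows --steps '[[[0, 0, 0.013, 0], [0, 0, 0.013, 0], [0, 0, 0.011, 0], [0, 0, 0, 0], [0, 0, 0, 0]]]'

```text
time: 3.95
ee_pos: [0.5332, -0.1607, 0.0944]
tcp_rot: [180.0, -0.0, -178.5]
wrist_force: [0.4, -0.3, 0.2]
opening: 0.0002
grasp_force: 0.0
```

Call:
play_rows --steps '[[[0, 0.006, 0, 0], [0, 0.006, 0, 0], [0, 0.006, 0, 0], [0, 0.006, 0, 0], [0, 0.006, 0, 0]]]'

```text
time: 4.37
ee_pos: [0.5328, -0.1306, 0.0949]
tcp_rot: [-179.9, 0.1, -178.6]
wrist_force: [-0.5, -3.4, 1.9]
opening: -0.0001
grasp_force: 1.7
```

Call:
play_rows --steps '[[[0, 0.01, 0, 0], [0, 0.01, 0, 0], [0, 0.01, 0, 0], [0, 0.01, 0, 0], [0, 0.01, 0, 0]]]'

```text
time: 4.78
ee_pos: [0.5313, -0.0798, 0.0945]
tcp_rot: [-180.0, 0.0, -178.5]
wrist_force: [0.4, -3.3, 3.4]
opening: 0.0001
grasp_force: 1.9
```

Call:
play_rows --steps '[[[0, 0.01, 0, 0], [0, 0.01, 0, 0], [0, 0.01, 0, 0], [0, 0.01, 0, 0], [0, 0.01, 0, 0]]]'

```text
time: 5.2
ee_pos: [0.5298, -0.0299, 0.0942]
tcp_rot: [-180.0, -0.0, -178.6]
wrist_force: [0.8, -4.6, 3.2]
opening: -0.0002
grasp_force: 1.9
```

Call:
play_rows --steps '[[[0, 0.01, 0, 0], [0, 0.01, 0, 0], [0, 0.01, 0, 0], [0, 0.01, 0, 0], [0, 0.01, 0, 0]]]'

```text
time: 5.62
ee_pos: [0.5285, 0.0201, 0.0942]
tcp_rot: [-180.0, -0.0, -178.6]
wrist_force: [0.1, -3.6, 2.9]
opening: -0.0001
grasp_force: 1.9
```

Call:
play_rows --steps '[[[0, 0.01, 0, 0], [0, 0.01, 0, 0], [0, 0.01, 0, 0], [0, 0.01, 0, 0], [0, 0.01, 0, 0]]]'

```text
time: 6.03
ee_pos: [0.5272, 0.0701, 0.0942]
tcp_rot: [-180.0, -0.0, -178.6]
wrist_force: [-1.1, -3.4, 2.9]
opening: 0.0001
grasp_force: 1.9
```

Call:
play_rows --steps '[[[0, 0.01, 0, 0], [0, 0.01, 0, 0], [0, 0.01, 0, 0], [0, 0.01, 0, 0], [0, 0.01, 0, 0]]]'

```text
time: 6.45
ee_pos: [0.526, 0.12, 0.0942]
tcp_rot: [-180.0, -0.0, -178.6]
wrist_force: [-0.4, -3.2, 2.4]
opening: -0.0001
grasp_force: 1.9
```

Call:
play_rows --steps '[[[0, 0.003, 0, 0], [0, 0.003, 0, 0], [0, 0.003, 0, 0], [0, 0.003, 0, 0], [0, 0.002, 0, 0]]]'

```text
time: 6.87
ee_pos: [0.5257, 0.1331, 0.0941]
tcp_rot: [-180.0, -0.0, -178.6]
wrist_force: [-0.2, -3.3, -0.6]
opening: 0.0004
grasp_force: 1.6
```

Call:
play_rows --steps '[[[0, 0.002, 0, 0], [0, 0.002, 0, 0], [0, 0.001, 0, 0], [0, 0.001, 0, 0], [0, 0.001, 0, 0]]]'

```text
time: 7.28
ee_pos: [0.5255, 0.14, 0.0942]
tcp_rot: [-180.0, -0.0, -178.6]
wrist_force: [-0.5, -3.3, -0.4]
opening: 0.0004
grasp_force: 1.5
```

Call:
play_rows --steps '[[[0, 0.001, 0, 0], [0, 0.001, 0, 0], [0, 0.0005, 0, 0], [0, 0.0005, 0, 0], [0, 0, 0, 0]]]'

```text
time: 7.7
ee_pos: [0.5255, 0.1424, 0.0942]
tcp_rot: [-179.9, -0.0, -178.6]
wrist_force: [-2.2, -8.3, 0.4]
opening: -0.0002
grasp_force: 3.6
```

Call:
play_rows --steps '[[[0, 0.0005, 0, 0], [0, 0.0005, 0, 0], [0, 0, 0, 0], [0, 0, 0, 0], [0, 0, 0, 0]]]'

```text
time: 8.12
ee_pos: [0.5255, 0.1426, 0.0942]
tcp_rot: [-179.8, -0.0, -178.6]
wrist_force: [-1.5, -10.4, 0.4]
opening: 0.0003
grasp_force: 5.7
```

The force has risen to 10 N with the tool stopped, so the cover is against its stop. I'll back off, rise and look.

Call:
play_rows --steps '[[[0, -0.005, 0, 0], [0, -0.01, 0, 0], [0, -0.01, 0, 0], [0, 0, -0.02, 0], [0, 0, -0.03, 0]]]'

```text
time: 8.53
ee_pos: [0.5249, 0.1178, 0.1423]
tcp_rot: [-180.0, -0.3, -178.6]
wrist_force: [1.4, -0.4, 0.1]
opening: -0.0002
grasp_force: 0.0
```

Call:
play_rows --steps '[[[0.035, 0, -0.02, 0], [0.035, 0, -0.02, 0], [0.035, 0, -0.02, 0], [0.035, 0, 0, 0], [0.03, 0, 0, 0]]]'

```text
time: 8.95
ee_pos: [0.355, 0.1144, 0.2057]
tcp_rot: [179.9, 0.2, -178.6]
wrist_force: [-0.6, -0.6, 0.3]
opening: 0.0004
grasp_force: 0.0
```

Run:
```python
from h import *
c=bot.camera('top');s=bot.camera('side')
np.savez('v1.npz',top=c['img'],side=s['img'])
cv2.imwrite('pics/open.png',np.vstack([cv2.resize(c['img'][210:330,60:420],(800,267),interpolation=2),cv2.resize(s['img'][140:340,170:570],(666,333),interpolation=2)[:, :].copy() if 0 else cv2.copyMakeBorder(cv2.resize(s['img'][150:350,200:520],(533,333),interpolation=2),0,0,0,267,0)]))
```

```text
(no output)
```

View pics/open.png

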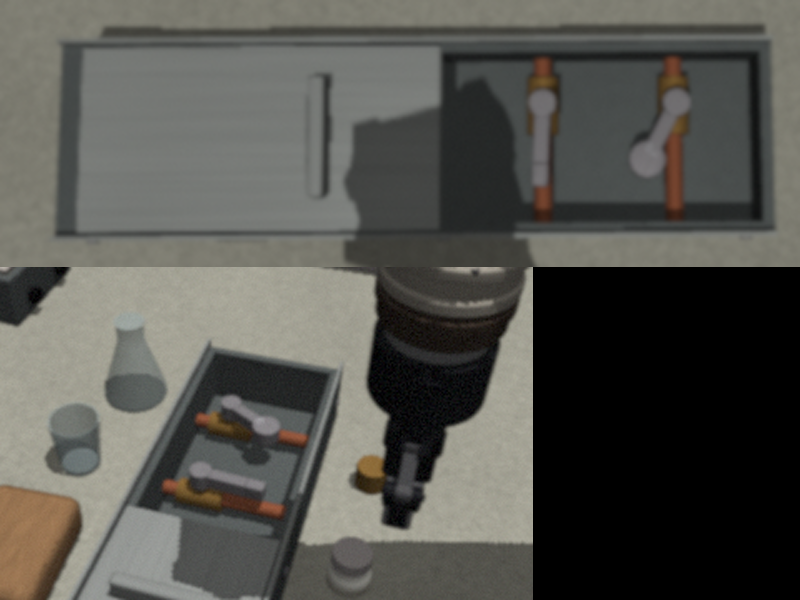

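The cover is now parked left, with its right edge at crop column 441. Both handles are uncovered. The disc handle is on the right, with its pivot at crop (676, 101) and its disc at (647, 158), and is already partly turned. The plain handle has its pivot at (543, 102) and points straight at the robot.

Run:
```python
from h import *
c=bot.camera('top');im=c['img'].astype(int)
f=lambda u,v:(60+u*.45,210+v*.45)
hsv=cv2.cvtColor(c['img'],cv2.COLOR_BGR2HSV)
m=((hsv[...,1]<45)&(hsv[...,2]>115)).astype(np.uint8);m[:, :290]=0;m[:,390:]=0;m[:245]=0;m[300:]=0
n,l,st,ce=cv2.connectedComponentsWithStats(m)
for i in range(1,n):
    if st[i,4]>40: print(st[i],ce[i].round(1),[onz(c,*p,.062)[:2].round(4) for p in [ce[i]]])
b=np.radians(1.4);B=np.array([[np.cos(b),-np.sin(b)],[np.sin(b),np.cos(b)]])
P={n:onz(c,*f(*p),.062)[:2] for n,p in dict(dp=(676,101),de=(647,158),pp=(543,102),pe=(541,166)).items()}
for k in P: print(k,P[k].round(4))
d=P['pp']-P['dp'];print('axes',np.linalg.norm(d),'yaw',np.degrees(np.arctan2(-d[0],d[1])))
for a,e in [('dp','de'),('pp','pe')]:
    v=B.T@(P[e]-P[a]);print(a,np.linalg.norm(v),'theta',np.arctan2(v[1],-v[0]))
o=np.array([.532,-.068]);print('pred dp',o+B@[.03,-.07],'pp',o+B@[.03,.045])
for u,z in [(441/800*360+60,.083),(78/800*360+60,.083),(309*.45+60,.107),(329*.45+60,.107)]: print(B.T@(onz(c,u,270,z)[:2]-o))
o2=bot.get_obs();print(o2['ee_pos'],o2['tcp_rot'],o2['q'].round(1))
```

```text
[345 275  12  13  99] [351.  281.8] [array([ 0.5126, -0.1112])]
dp [ 0.5631 -0.1356]
de [ 0.5139 -0.1114]
pp [ 0.5599 -0.0219]
pe [ 0.5053 -0.0214]
axes 0.11376404559900584 yaw 1.6453891397086275
dp 0.05481859102621993 theta 0.48084056266617753
pp 0.05457850302136545 theta 0.032293199335268565
pred dp [ 0.5637013  -0.13724614] pp [ 0.5608916  -0.02228047]
[0.00108879 0.13031569]
[0.00217702 0.43176918]
[-1.47412259e-04  2.35624312e-01]
[-2.06135953e-04  2.19357145e-01]
[0.35537456 0.11459006 0.20533966] [ 1.79921872e+02  1.73409182e-01 -1.78516567e+02] [ 17.9 -19.8 -15.   94.6   0.   16.4]
```

Call:
play_rows --steps '[[[0, 0, 0, 0.096], [0, 0, 0, 0.096], [0, 0, 0, 0.096], [0, 0, 0, 0.096], [0, 0, 0, 0.096]]]'

```text
time: 9.52
ee_pos: [0.3571, 0.1146, 0.2041]
tcp_rot: [180.0, -0.0, 153.6]
wrist_force: [-0.0, 0.6, -0.6]
opening: -0.0002
grasp_force: 0.0
```

Call:
play_rows --steps '[[[-0.0245, -0.0177, 0, 0], [-0.0245, -0.0177, 0, 0], [-0.0245, -0.0177, 0, 0], [-0.0245, -0.0177, 0, 0], [-0.0245, -0.0177, 0, 0]]]'

```text
time: 9.93
ee_pos: [0.4287, -0.0205, 0.204]
tcp_rot: [180.0, 0.0, 153.9]
wrist_force: [0.3, 0.6, 0.1]
opening: -0.0
grasp_force: 0.0
```

Call:
play_rows --steps '[[[-0.0245, -0.0177, 0, 0], [-0.0245, -0.0177, 0, 0], [-0.0245, -0.0177, 0, 0], [-0.0245, -0.0177, 0, 0], [-0.0245, -0.0177, 0, 0]]]'

```text
time: 10.35
ee_pos: [0.4996, -0.1543, 0.2037]
tcp_rot: [180.0, -0.0, 153.9]
wrist_force: [0.5, 0.6, 0.6]
opening: -0.0001
grasp_force: 0.0
```

Call:
play_rows --steps '[[[0, 0, 0, 0], [0, 0, 0, 0], [0, 0, 0, 0], [0, 0, 0, 0], [0, 0, 0, 0]]]'

```text
time: 10.77
ee_pos: [0.4985, -0.1512, 0.2045]
tcp_rot: [180.0, 0.0, 154.0]
wrist_force: [0.4, 0.6, 0.0]
opening: -0.0002
grasp_force: 0.0
```

Call:
play_rows --steps '[[[0, 0, 0.022, 0], [0, 0, 0.022, 0], [0, 0, 0.022, 0], [0, 0, 0.022, 0], [0, 0, 0.022, 0]]]'

```text
time: 11.18
ee_pos: [0.4985, -0.1511, 0.0937]
tcp_rot: [180.0, 0.1, 154.0]
wrist_force: [-0.2, -0.9, -0.3]
opening: -0.0002
grasp_force: 0.0
```

Call:
play_rows --steps '[[[0, 0, 0.012, 0], [0, 0, 0.012, 0], [0, 0, 0.012, 0], [0, 0, 0.01, 0], [0, 0, 0, 0]]]'

```text
time: 11.6
ee_pos: [0.4979, -0.1515, 0.0466]
tcp_rot: [-180.0, -0.1, 154.0]
wrist_force: [-0.5, 0.7, -0.8]
opening: -0.0
grasp_force: 0.0
```

Call:
play_rows --steps '[[[0, 0.003, 0, 0], [0, 0.003, 0, 0], [0, 0.003, 0, 0], [0, 0.003, 0, 0], [0, 0, 0, 0]]]'

```text
time: 12.02
ee_pos: [0.5044, -0.1407, 0.0488]
tcp_rot: [180.0, 0.1, 154.0]
wrist_force: [-0.3, -0.3, 0.1]
opening: 0.0002
grasp_force: 0.0
```

Call:
play_rows --steps '[[[0.001, 0.003, 0, 0.04], [0.0011, 0.003, 0, 0.04], [0.0011, 0.0021, 0, 0.04], [0.0011, 0.0021, 0, 0.04], [0.0011, 0.0021, 0, 0.04]]]'

```text
time: 12.43
ee_pos: [0.5053, -0.1279, 0.0487]
tcp_rot: [-180.0, 0.0, 142.4]
wrist_force: [-1.8, -2.2, 1.5]
opening: 0.0001
grasp_force: 1.3
```

Call:
play_rows --steps '[[[0.0017, 0.0032, 0, 0.06], [0.0017, 0.0032, 0, 0.06], [0.0017, 0.0032, 0, 0.06], [0.0017, 0.0032, 0, 0.06], [0.0017, 0.0032, 0, 0.06]]]'

```text
time: 12.85
ee_pos: [0.5106, -0.1106, 0.0487]
tcp_rot: [-180.0, 0.1, 125.1]
wrist_force: [-0.4, -2.6, 1.3]
opening: -0.0005
grasp_force: 1.1
```

Call:
play_rows --steps '[[[0.0017, 0.0032, 0, 0.06], [0.0017, 0.0032, 0, 0.06], [0.0017, 0.0032, 0, 0.06], [0.0017, 0.0032, 0, 0.06], [0.0017, 0.0032, 0, 0.06]]]'

```text
time: 13.27
ee_pos: [0.5204, -0.0955, 0.0485]
tcp_rot: [-180.0, 0.0, 107.9]
wrist_force: [-0.7, -1.1, 0.4]
opening: -0.0001
grasp_force: 1.1
```

Call:
play_rows --steps '[[[0.0011, 0.0021, 0, 0.04], [0.0011, 0.0021, 0, 0.04], [0.0011, 0.0021, 0, 0.04], [0.0011, 0.0021, 0, 0.04], [0.0011, 0.0021, 0, 0.04]]]'

```text
time: 13.68
ee_pos: [0.5292, -0.0877, 0.0484]
tcp_rot: [-180.0, 0.0, 96.5]
wrist_force: [-1.7, -2.3, 0.9]
opening: 0.0
grasp_force: 1.0
```

Call:
play_rows --steps '[[[0.0008, 0.0016, 0, 0.03], [0.0008, 0.0016, 0, 0.03], [0.0008, 0.0016, 0, 0.03], [0, 0.0005, 0, 0], [0, 0, 0, 0]]]'

```text
time: 14.1
ee_pos: [0.5322, -0.0854, 0.0481]
tcp_rot: [-179.7, 0.1, 91.4]
wrist_force: [-12.8, -4.9, 6.1]
opening: -0.0002
grasp_force: 6.4
```

Call:
play_rows --steps '[[[0, 0.0005, 0, 0], [0, 0.0005, 0, 0], [0, 0.0005, 0, 0], [0, 0, 0, 0], [0, 0, 0, 0]]]'

```text
time: 14.52
ee_pos: [0.5326, -0.0854, 0.0481]
tcp_rot: [-179.6, 0.1, 91.4]
wrist_force: [-19.1, -3.8, 9.1]
opening: -0.0002
grasp_force: 9.4
```

The force has reached 19 N with no motion, so the handle is at its shut stop. I'll back off, lift clear and check.

Call:
play_rows --steps '[[[0, -0.002, 0, 0], [0, -0.004, 0, 0], [0, -0.006, 0, 0], [0, -0.004, 0, 0], [0, 0, 0, 0]]]'

```text
time: 14.93
ee_pos: [0.5194, -0.085, 0.0484]
tcp_rot: [180.0, -0.0, 91.5]
wrist_force: [0.3, -1.1, -0.3]
opening: 0.0001
grasp_force: 0.0
```

Call:
play_rows --steps '[[[0, 0, -0.03, 0], [0, 0, -0.03, 0], [0, 0, -0.03, 0], [0, 0, -0.03, 0], [0, 0, -0.03, 0]]]'

```text
time: 15.35
ee_pos: [0.5199, -0.085, 0.1999]
tcp_rot: [180.0, -0.0, 91.5]
wrist_force: [0.7, -0.3, 1.4]
opening: 0.0001
grasp_force: 0.0
```

Call:
play_rows --steps '[[[0, -0.035, 0, 0], [0, -0.035, 0, 0], [0, -0.035, 0, 0], [0, -0.035, 0, 0], [0, -0.035, 0, 0]]]'

```text
time: 15.77
ee_pos: [0.3436, -0.0895, 0.1982]
tcp_rot: [180.0, 0.0, 91.5]
wrist_force: [-0.8, -0.7, 1.2]
opening: -0.0003
grasp_force: 0.0
```

Call:
play_rows --steps '[[[0, 0, 0, 0], [0, 0, 0, 0], [0, 0, 0, 0], [0, 0, 0, 0], [0, 0, 0, 0]]]'

```text
time: 16.18
ee_pos: [0.3457, -0.0896, 0.198]
tcp_rot: [-180.0, -0.0, 91.5]
wrist_force: [0.8, 0.6, 0.3]
opening: 0.0002
grasp_force: 0.0
```

Run:
```python
from h import *
c=bot.camera('top');s=bot.camera('side')
cv2.imwrite('pics/fin.png',np.vstack([cv2.resize(c['img'][150:370,60:420],(800,489),interpolation=2)]))
cv2.imwrite('pics/fins.png',s['img'])
o=bot.get_obs();print(o['ee_pos'],o['wrist_force'])
```

```text
[ 0.34549989 -0.08961287  0.197896  ] [ 0.15415408 -0.62343807 -0.58022571]
```

View pics/fin.png

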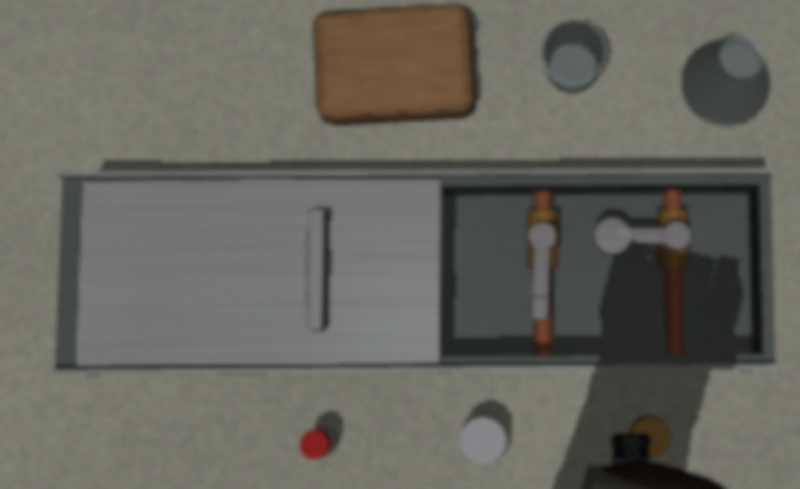

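View pics/fins.png

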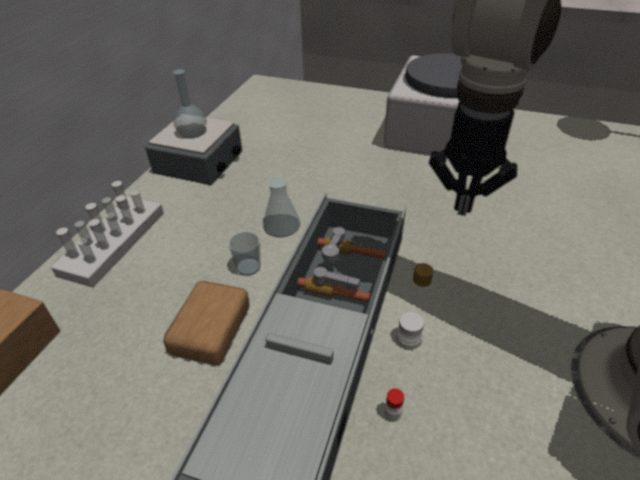

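The disc handle now stands across its pipe, with its pivot at (677, 235) and its disc at (612, 235). The plain handle still lies along its pipe, the cover is fully parked (right edge at column 441), and the other items are where they were.

```bash
python3 -c "
from workcell import bot
print(bot.job_done())"
```

```text
the job is handed in; nothing more can be done
None
```

I pushed the cover fully aside to its stop, turned the disc handle shut against its stop, and handed the job in at about 16 s; the final pictures show the plain handle still open and the bystanders where they stood.

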